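Draw out the chip tray of a key-cutting machine with the swarf hook

ROBOT

A 6-joint arm with a two-finger parallel gripper is mounted at the origin on the work surface. World frame = base frame: x ahead of the robot, y to its left, z up, the work surface at z = 0. Lengths are in m, angles in rad, forces in N, time in s.
With the tool pointing down it reaches from about 0.35 to 0.975 m from the base axis. Payload 4.9 kg.
Tool frame: the origin (TCP) lies on the mounting face of the last link; the fingertips stand 173 mm ahead of it and the grasp point (between the pads) lies 155 mm ahead of it; z points along the fingers, y is the direction in which the jaws open and shut (so a half turn about z gives the same grasp; the last joint's range is limited). The gripper opens to 85 mm and grips with 20 to 120 N. Pads are 22 mm wide; open, the fingers measure 114 mm over their backs; the gripper's body (76 mm by 85 mm) begins 54 mm behind the grasp point. The pads swing forward as they close: fully open they stand 13 mm farther back than shut.
Start: joints at [-1.308, 0.053, 1.613, -0, 1.476, -0.119], TCP at [0.233, -0.58, 0.405] pointing down, gripper open.
Joint ranges: [-3.01, 3.01], [-1.01, 2.22], [0.06, 2.58], [-1.02, 4.17], [0.09, 2.62], [-3.14, 3.14]. Speed limits (rad/s): [2.57, 2.57, 3.14, 3.14, 3.14, 3.14].

INTERFACE

Orientations are given as a unit quaternion [w, x, y, z].
In Python, from plant import manip gives the robot as it stands.
- The arm moves only by the tool play_rows, never from a script. Its argument "increments" is a list of rows, each an object with "offset": the shift along the tool's x, y, z in mm, a list of three; "twist": the turn about the tool's z in rad; "grip": the opening, from 0 (shut) to 1 (fully open). In form: [{"offset": [dx, dy, dz], "twist": twist, "grip": grip}, ...]. A call has 1 to 5 rows; each row is the pose to reach, as a shift and turn from the pose commanded when the call began, along the tool's axes at that moment; what a row does not reach only later rows make up. A row lasts 1/12 s, in which the tool goes at most 41.7 mm and 7.16 degrees, less where a joint would pass 70% of its speed; a pose out of reach is approached as far as the arm can. A call with a gripper value outside its range is refused whole. The fingers move at their own pace and stop on an object; the grip force is fixed at half the most. Time passes only in rows, so rows that repeat a pose let the fingers close. It gives the time, the measured TCP pose, the force and the opening at its end, in the units of the state.
- manip.state(): the state, without advancing time (a new reading comes with each control period).
- manip.grab_frame(name): name is "scene" or "top" or "wrist"; returns the picture (400x640x3 uint8, blue, green, red); there is no depth.
- manip.get_calibration(name): a dict with "fx", "fy", "cx", "cy" (pixels), "k1" (the pictures are not rectified: a ray, as slopes to the right and down, at radius r is drawn at 1 + k1 r^2 times it, then the intrinsics apply), "T" (4x4, takes a point from camera to world coordinates). Camera axes: x right, y down, z forward; pixel columns grow to the right and rows downward; lengths in m; the calibration is good to about 2 mm. A picture is of the moment at which its call begins: read the wrist's pose just before it. get_calibration takes no time and is no camera call; for the wrist camera it gives the pose at the moment of the call.
- manip.job_done(): hands the job in, once; it reports no verdict.
Trained networks look in the newest picture that a camera, given by its name, has taken for a name from the list of things; names that differ only in an ending like _2 or _b are one class to them, and where a whole thing is asked for, a point or a joint stands for the part that bears it (a point fixed in the world has none). Each returns a list of dicts, best first, with "p" (0 to 1); they miss things now and then, are a little off and sometimes report something else, mostly with a low value. They report only what shows in the picture. A call takes as long as a camera call. They do not tell look-alikes from the thing itself.
- manip.boxes_of(query, camera): "xyz" ([x, y, z] in m, in the coordinates of the camera as it stood for that picture, good to about 4 mm: the middle of the surface that is visible of it).
- manip.tip_of(query, camera): "xyz" ([x, y, z] in m, in the coordinates of the camera as it stood for that picture, good to about 4 mm: a listed point, or the origin of a listed thing).
The state is a dict: "time": time; "joint_pos": joint angles; "joint_vel": joint speeds; "joint_efforts": joint torques, N m; "tool_pos": TCP position; "tool_rot": TCP orientation; "contact_force": force on the tool from outside, world axes, zero at the start; "ft_torque": the same for the moment, N m; "gripper_width": opening from 0.0 (shut) to 1.0 (fully open).
Only numpy, scipy, OpenCV 4.12 (cv2) and the standard library are available. Lean on these libraries where they do the work, as an engineer would, in place of code of your own. Each camera call takes 0.05 s, during which the arm holds its last target. There are 200 camera calls.

TASK

Empty-out time at the key-cutting machine: take the red-handled swarf hook from its rest, put its bent tip through the finger hole in the front of the chip tray and draw the tray steadily out until it bears firmly against its stop, without forcing it. Then unhook, leave the tray fully out, and lay the hook back in its rest the way it was. The tray's edges are sharp, so let only the hook touch it, and leave the padlock, the box of key blanks and the brush alone.

Things in the scene. Friction and masses are not known exactly. Their poses are not given: they have to be found in the camera images.
- machine: Key-cutting machine, silver, fixed: 320 mm wide, 300 deep, deck 125 high, vices and red levers to 260, lamp to 340. Origin on the bench under the middle of its front face; x runs level from the front into the machine, z up. The tray slides out along -x. Of the machine only the tray ever stands in front of the front face; at the start its face is 10 to 56 mm in front of it.
- tray: Blue chip tray in the machine's front: open tub 154 mm wide, 200 deep; upright front plate 160 mm wide, 4 thick, 36 below to 24 above the hole. Origin: centre of the round finger hole (28 mm wide, right through the plate) on its outer face, 70 mm above the bench; axes as the machine's. Behind the plate the tub is free, its floor 33 mm below the hole's centre. Over 20 N of push or pull bends it.
- hole_sill (a point): Lowest point of the finger hole, on the plate's inner face (4 mm behind, 14 mm below the tray's origin). The tray drags with a steady 4 to 5 N up to a hard stop, set differently each time and out of sight: it comes 60 to 90 mm out from where the tray starts and is felt as the pull rises. 7 N or more on the hook with the tray standing still is firmly against it.
- hook: Swarf hook, 120 g. Origin: middle of the handle, on its axis. Red handle 110 mm long (x), 18 wide (y), 22 high (z), flat sides. From its +x end a steel rod, 6 mm thick, runs along the axis to x = 125 mm, where it is bent square down (-z); the tip ends 12 mm below the axis. A wire eye reaches 80 mm behind the origin. z points up as it lies in the rest.
- hook_tip (a point): Lowest end of the hook's bent tip: 125 mm ahead of and 12 mm below the hook's origin; axes as the hook's.
- rest: Grey rest, fixed: plate 175 x 70 x 8 mm, two forked uprights 8 mm thick. Origin on the bench below the middle of the lying hook's handle; x towards the hook's tip. At x = -47 mm a 28 mm wide fork (floor 54 mm high, prongs to 68) takes the handle; at x = 88 mm a 14 mm fork (floor 62, prongs to 77) takes the rod. The lying hook's origin is 65 mm above the rest's, axes parallel.
- padlock: Brass padlock, 44 mm wide, 22 mm thick, 69 mm high, standing on the bench to one side of the tray's path. Origin under its middle. Leave alone.
- blank_box: Yellow open box with brass key blanks, 75 x 55 x 30 mm, on the bench on the other side of the tray's path. Origin under its middle. Leave alone.
- bench_brush: Bench brush with wooden handle, 170 mm long, about 25 mm high, lying beside the hook's rest. Origin under its middle. Leave alone.
Mind the look-alikes: they are no part of the job. Of the things like the hook, leave any that is pink; of the rest the smaller one is meant.

How it is judged:
By the outcome, as a careful person would: the job done as asked, in the order asked, and still so for the second after the job is handed in, with the robot touching nothing.
It also fails if it takes over 72 s, if anything falls off the work surface, if the arm or the gripper's body presses on something with over 40 N, if the wrist force passes 120 N, or if a joint passes its speed limit or range.

## Working session

There is one attempt and no reset: what is moved stays moved. The work goes in short steps, Python scripts to look and compute and a tool call to move; the robot and the scene stay as the last step left them, time stands still between calls to the robot, and variables do not carry over. Pictures are saved under pics/ and viewed, about 8 in all and at most 12, crops included, and the job is handed in when it is done.

Besides the shell and the picture viewer there is one more tool, called after "Call:" in YAML: its name, and indented under it one key for each argument. play_rows: Moves the arm, as the interface text tells. Its arguments: {"type":"object","properties":{"increments":{"type":"array"}},"required":["increments"]}

```bash
mkdir -p pics; cat > h.py <<'E'
import numpy as np, cv2
from plant import manip
from scipy.spatial.transform import Rotation as R
def rot(q): return R.from_quat([q[1],q[2],q[3],q[0]]).as_matrix()
def w(T,p): T=np.array(T); return T[:3,:3]@np.array(p)+T[:3,3]
def proj(c,P):
    T=np.array(c["T"]); p=T[:3,:3].T@(np.array(P)-T[:3,3]); s=p[:2]/p[2]; s=s*(1+c["k1"]*(s@s))
    return np.array([c["fx"]*s[0]+c["cx"],c["fy"]*s[1]+c["cy"]])
def ray(c,u):
    K=np.array([[c["fx"],0,c["cx"]],[0,c["fy"],c["cy"]],[0,0,1.]])
    s=cv2.undistortPoints(np.array([[u]],float),K,np.array([c["k1"],0,0,0.]))[0,0]
    T=np.array(c["T"]); d=T[:3,:3]@np.array([s[0],s[1],1]); return T[:3,3],d
def atz(c,u,z):
    o,d=ray(c,u); return o+d*(z-o[2])/d[2]
E
python3 - <<'E'
from h import *
for n in ("scene","top"):
    cv2.imwrite(f"pics/{n}1.png",manip.grab_frame(n)); c=manip.get_calibration(n)
    for f,qs in (("tip_of",["hook","hook_tip","tray","hole_sill","rest","machine","padlock","blank_box","bench_brush"]),("boxes_of",["hook","rest"])):
        for q in qs:
            for r in getattr(manip,f)(q,n)[:4]:
                if r["p"]>.2:
                    P=w(c["T"],r["xyz"]); print(n,f,q,round(r["p"],2),P.round(3),proj(c,P).round())
print(manip.state())
E
```

```text
scene tip_of hook 0.96 [0.255 0.392 0.012] [454. 196.]
scene tip_of hook 0.86 [0.514 0.321 0.06 ] [411. 243.]
scene tip_of hook 0.62 [0.706 0.109 0.014] [305. 285.]
scene tip_of hook_tip 0.64 [0.534 0.201 0.05 ] [364. 237.]
scene tip_of hook_tip 0.63 [ 0.302  0.239 -0.002] [400. 195.]
scene tip_of hook_tip 0.55 [ 0.795  0.195 -0.001] [322. 330.]
scene tip_of tray 0.61 [ 0.5   -0.177  0.072] [242. 182.]
scene tip_of tray 0.37 [ 0.499 -0.179  0.055] [243. 186.]
scene tip_of hole_sill 0.71 [ 0.498 -0.179  0.055] [243. 186.]
scene tip_of machine 0.66 [ 0.482 -0.198  0.001] [242. 193.]
scene tip_of padlock 0.52 [ 0.662 -0.19  -0.002] [212. 238.]
scene tip_of blank_box 0.72 [ 0.39  -0.054  0.002] [299. 186.]
scene tip_of bench_brush 0.73 [0.641 0.367 0.005] [411. 301.]
scene tip_of bench_brush 0.35 [ 0.484 -0.197 -0.003] [242. 194.]
scene boxes_of hook 0.84 [0.521 0.32  0.068] [410. 244.]
scene boxes_of hook 0.62 [0.263 0.383 0.021] [452. 195.]
scene boxes_of hook 0.57 [0.723 0.119 0.02 ] [306. 290.]
scene boxes_of rest 0.63 [0.527 0.31  0.006] [402. 258.]
scene boxes_of rest 0.59 [ 0.478 
[... 1234 characters left out ...]
nt_pos': array([-1.30798838e+00,  5.26662429e-02,  1.61290677e+00,  3.35393300e-05,
        1.47600538e+00, -1.19015646e-01]), 'joint_vel': array([ 6.06779916e-04, -1.47461208e-03, -4.22625380e-04, -3.71311007e-04,
        8.36310091e-05, -1.55258699e-03]), 'joint_efforts': array([ 1.85683746e-06, -3.93690741e+01, -3.70453978e+01, -1.22719193e-04,
        4.70626892e-04,  1.92010162e-05]), 'tool_pos': array([ 0.23287143, -0.57996953,  0.40472047]), 'tool_rot': array([5.91274662e-06, 9.81831927e-01, 1.89752648e-01, 1.71634703e-05]), 'contact_force': array([ 0.7360508 ,  0.45205876, -0.249679  ]), 'ft_torque': array([-0.00660732, -0.00893366, -0.0574343 ]), 'gripper_width': 0.9976941571365625}
```

View pics/scene1.png

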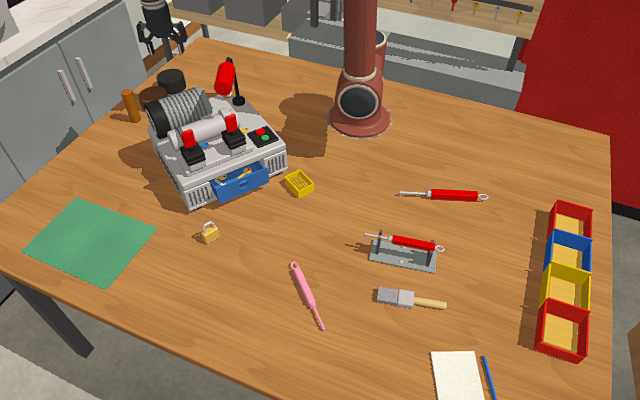

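View pics/top1.png

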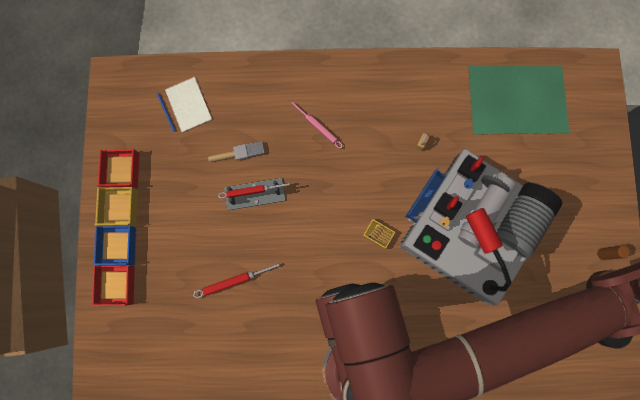

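Three hook-like things appear in the scene picture. The pink one is at (306,290), the larger red one lies on the bench at (452,195), and the smaller red one is in the grey rest at (411,243). The one in the rest fits the description: it is red-handled, smaller, and in its rest. I'll confirm that in a crop, which also shows the tray's direction.

```bash
python3 - <<'E'
from h import *
s=cv2.imread("pics/scene1.png");t=cv2.imread("pics/top1.png")
a=cv2.resize(s[175:275,340:500],(800,500))[:, :]
a=cv2.resize(s[170:340,280:500],(400,309)); a=cv2.resize(a,(400,300))
b=cv2.resize(t[140:260,390:510],(400,400),interpolation=cv2.INTER_CUBIC)
c2=cv2.resize(t[160:220,200:320],(400,200),interpolation=cv2.INTER_CUBIC)
left=np.vstack([a,c2]); right=np.vstack([b,np.zeros((100,400,3),np.uint8)])
cv2.imwrite("pics/crop1.png",np.hstack([left,right]))
E
```

```text
(no output)
```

View pics/crop1.png

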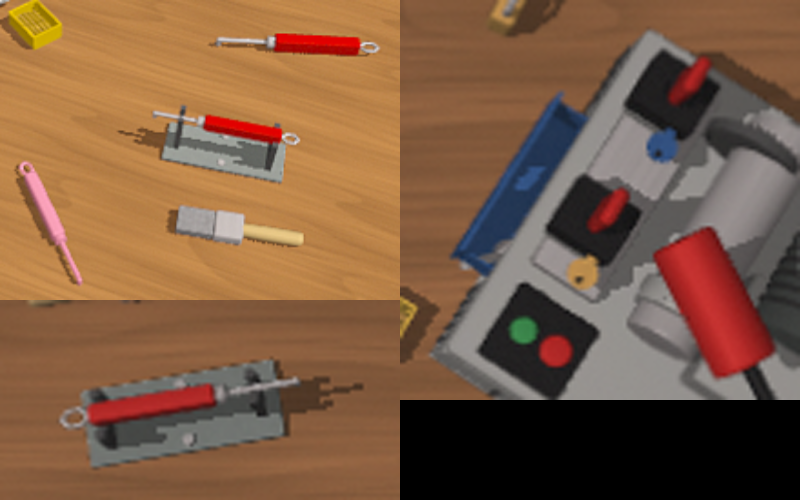

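The crop confirms it: the smaller red hook lies in the grey rest, with its tip towards the right in the top view. The larger red hook and the pink one lie loose on the bench. The deck's front edge runs from about (465,149) to (400,246) in the top picture, and the plate's top edge from (438.6,168.5) to (406.5,217.4).

```bash
python3 - <<'E'
from h import *
c=manip.get_calibration("top")
for z,a,b in ((.125,(465,149),(399.6,246.5)),(.094,(438.6,168.5),(406.5,217.4))):
    A,B=atz(c,a,z),atz(c,b,z);d=A-B;print(A.round(3),B.round(3),np.linalg.norm(d).round(3),"yaw of machine x",np.degrees(np.arctan2(-d[0],d[1])).round(1), "mid",((A+B)/2).round(3))
A=atz(c,(200+70/3.333,160+(420-300)/3.333),.065);B=atz(c,(200+295/3.333,160+(381-300)/3.333),.065);d=B-A
print(A,B,np.linalg.norm(d),np.degrees(np.arctan2(d[1],d[0])))
s=manip.state();print(rot(s["tool_rot"]).round(3),s["tool_pos"])
Rm=rot(s["tool_rot"])
print("offset mm to above hook",(Rm.T@(np.array([.512,.325,.56])-s["tool_pos"])*1000).round())
cw=manip.get_calibration("wrist");print(Rm.T@(np.array(cw["T"])[:3,3]-s["tool_pos"]),(Rm.T@np.array(cw["T"])[:3,:3]).round(3))
E
```

```text
[ 0.612 -0.291  0.125] [ 0.346 -0.1    0.125] 0.327 yaw of machine x -125.7 mid [ 0.479 -0.195  0.125]
[ 0.564 -0.221  0.094] [ 0.428 -0.126  0.094] 0.167 yaw of machine x -125.0 mid [ 0.496 -0.174  0.094]
[0.50064261 0.39575122 0.065     ] [0.53136081 0.20223951 0.065     ] 0.19593465767376936 -80.98008274067615
[[ 0.928  0.373  0.   ]
 [ 0.373 -0.928 -0.   ]
 [ 0.     0.    -1.   ]] [ 0.23287143 -0.57996953  0.40472047]
offset mm to above hook [ 596. -736. -155.]
[0.07486364 0.00044525 0.03141463] [[-0.001 -0.955 -0.297]
 [ 1.    -0.001 -0.   ]
 [-0.    -0.297  0.955]]
```

Call:
play_rows:
  increments:
    - {"offset": [0,0,-40],"twist": 0,"grip": 1}
    - {"offset": [0,0,-80],"twist": 0,"grip": 1}
    - {"offset": [0,0,-120],"twist": 0,"grip": 1}
    - {"offset": [0,0,-155],"twist": 0,"grip": 1}

```text
time: 1.53
tool_pos: [0.2328, -0.5797, 0.5626]
tool_rot: [0.001, 0.982, 0.19, 0.0]
contact_force: [0.0, -0.9, 0.1]
gripper_width: 1.0
```

Call:
play_rows:
  increments:
    - {"offset": [24,-29.5,0],"twist": 0,"grip": 1}
    - {"offset": [48,-59,0],"twist": 0,"grip": 1}
    - {"offset": [72,-88.5,0],"twist": 0,"grip": 1}
    - {"offset": [96,-118,0],"twist": 0,"grip": 1}
    - {"offset": [119,-147,0],"twist": 0,"grip": 1}

```text
time: 1.95
tool_pos: [0.2887, -0.3975, 0.5598]
tool_rot: [0.0, 0.982, 0.19, 0.0]
contact_force: [0.9, 1.0, -0.6]
gripper_width: 0.998
```

Call:
play_rows:
  increments:
    - {"offset": [24,-29.5,0],"twist": 0,"grip": 1}
    - {"offset": [48,-59,0],"twist": 0,"grip": 1}
    - {"offset": [72,-88.5,0],"twist": 0,"grip": 1}
    - {"offset": [96,-118,0],"twist": 0,"grip": 1}
    - {"offset": [119,-147,0],"twist": 0,"grip": 1}

```text
time: 2.37
tool_pos: [0.3441, -0.2166, 0.5599]
tool_rot: [0.0, 0.982, 0.189, 0.0]
contact_force: [0.8, 0.2, 0.5]
gripper_width: 1.001
```

Call:
play_rows:
  increments:
    - {"offset": [24,-29.5,0],"twist": 0,"grip": 1}
    - {"offset": [48,-59,0],"twist": 0,"grip": 1}
    - {"offset": [72,-88.5,0],"twist": 0,"grip": 1}
    - {"offset": [96,-118,0],"twist": 0,"grip": 1}
    - {"offset": [119,-147,0],"twist": 0,"grip": 1}

```text
time: 2.78
tool_pos: [0.3996, -0.0357, 0.56]
tool_rot: [0.0, 0.982, 0.19, 0.001]
contact_force: [0.7, -0.5, 0.3]
gripper_width: 1.003
```

Call:
play_rows:
  increments:
    - {"offset": [24,-29.5,0],"twist": 0,"grip": 1}
    - {"offset": [48,-59,0],"twist": 0,"grip": 1}
    - {"offset": [72,-88.5,0],"twist": 0,"grip": 1}
    - {"offset": [96,-118,0],"twist": 0,"grip": 1}
    - {"offset": [119,-147,0],"twist": 0,"grip": 1}

```text
time: 3.2
tool_pos: [0.4554, 0.1452, 0.56]
tool_rot: [0.0, 0.982, 0.19, 0.0]
contact_force: [0.6, -0.4, -0.2]
gripper_width: 0.998
```

Call:
play_rows:
  increments:
    - {"offset": [24,-29.5,0],"twist": 0,"grip": 1}
    - {"offset": [48,-59,0],"twist": 0,"grip": 1}
    - {"offset": [72,-88.5,0],"twist": 0,"grip": 1}
    - {"offset": [96,-118,0],"twist": 0,"grip": 1}
    - {"offset": [120,-148,0],"twist": 0,"grip": 1}

```text
time: 3.62
tool_pos: [0.5118, 0.3271, 0.5597]
tool_rot: [0.0, 0.982, 0.19, 0.0]
contact_force: [0.1, -0.0, 0.6]
gripper_width: 1.001
```

Call:
play_rows:
  increments:
    - {"offset": [0,0,15],"twist": -0.11,"grip": 1}
    - {"offset": [0,0,30],"twist": -0.22,"grip": 1}
    - {"offset": [0,0,45],"twist": -0.34,"grip": 1}
    - {"offset": [0,0,67],"twist": -0.449,"grip": 1}

```text
time: 3.95
tool_pos: [0.5118, 0.3256, 0.4936]
tool_rot: [-0.0, 0.914, 0.407, 0.001]
contact_force: [0.6, 0.1, -0.2]
gripper_width: 1.0
```

Call:
play_rows:
  increments:
    - {"offset": [0,0,15],"twist": -0.11,"grip": 1}
    - {"offset": [0,0,30],"twist": -0.22,"grip": 1}
    - {"offset": [0,0,45],"twist": -0.34,"grip": 1}
    - {"offset": [0,0,67],"twist": -0.449,"grip": 1}

```text
time: 4.28
tool_pos: [0.5119, 0.3252, 0.4266]
tool_rot: [0.0, 0.8, 0.599, 0.001]
contact_force: [0.9, -0.4, 0.4]
gripper_width: 0.998
```

Call:
play_rows:
  increments:
    - {"offset": [0,0,15],"twist": -0.11,"grip": 1}
    - {"offset": [0,0,30],"twist": -0.22,"grip": 1}
    - {"offset": [0,0,45],"twist": -0.34,"grip": 1}
    - {"offset": [0,0,67],"twist": -0.449,"grip": 1}
    - {"offset": [0,0,67],"twist": -0.449,"grip": 1}

```text
time: 4.7
tool_pos: [0.5105, 0.3245, 0.3536]
tool_rot: [-0.002, 0.648, 0.761, -0.004]
contact_force: [-0.2, 0.8, -2.1]
gripper_width: 1.001
```

```bash
python3 - <<'E'
from h import *
c=manip.get_calibration("wrist");s=manip.state()
cv2.imwrite("pics/w1.png",manip.grab_frame("wrist"))
Rm=rot(s["tool_rot"]);print(s["time"],s["tool_pos"],np.degrees(np.arctan2(Rm[1,0],Rm[0,0])),s["joint_pos"].round(2),s["contact_force"].round(1))
for f,qs in (("tip_of",["hook","hook_tip","rest"]),):
    for q in qs:
        for r in getattr(manip,f)(q,"wrist")[:3]:
            if r["p"]>.2:
                P=w(c["T"],r["xyz"]); print(f,q,round(r["p"],2),P.round(4),proj(c,P).round())
E
```

```text
4.7 [0.51054932 0.32450579 0.35358919] 99.14914895977965 [0.44 0.04 1.71 0.   1.4  0.28] [-0.2  0.8 -2.1]
tip_of hook 0.94 [0.5085 0.3264 0.0616] [323. 197.]
tip_of hook_tip 0.86 [0.526  0.1992 0.0491] [320. 322.]
tip_of hook_tip 0.84 [ 0.3025  0.2397 -0.0045] [119. 228.]
```

View pics/w1.png

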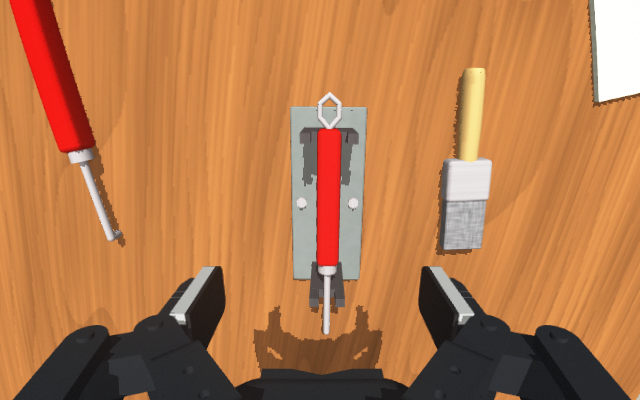

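The wrist picture shows the hook in its rest, with the handle from (329,129) to (327,266) and the tip at (326,332). The larger red hook is at the left and the brush at the right.

```bash
python3 - <<'E'
from h import *
c=manip.get_calibration("wrist");s=manip.state();Rm=rot(s["tool_rot"])
im=cv2.imread("pics/w1.png");hsv=cv2.cvtColor(im,cv2.COLOR_BGR2HSV)
m=((hsv[...,0]<6)|(hsv[...,0]>174))&(hsv[...,1]>200)&(hsv[...,2]>90)
m[:,:280]=0;m[:,380:]=0
ys,xs=np.where(m);print(ys.min(),ys.max())
for y0,y1 in((135,150),(190,210),(245,262)):
    k=(ys>=y0)&(ys<y1); print(y0, np.mean([ (xs[ys==y].min()+xs[ys==y].max())/2 for y in range(y0,y1)]), np.mean([ np.ptp(xs[ys==y])+1 for y in range(y0,y1)]))
def mid(y): return np.mean([(xs[ys==v].min()+xs[ys==v].max())/2 for v in range(y-5,y+6)])
A=atz(c,(mid(ys.min()+8),ys.min()),.076);B=atz(c,(mid(ys.max()-8),ys.max()),.076);d=B-A
M=(A+B)/2;print(A,B,np.linalg.norm(d),"yaw",np.degrees(np.arctan2(d[1],d[0])),M)
print("offset",Rm.T@(np.array([M[0],M[1],.065+.155])-s["tool_pos"])*1000)
T=atz(c,(326,330),.068);print(T, "dist",np.linalg.norm((T-M)[:2]),np.degrees(np.arctan2(*(T-M)[1::-1])))
E
```

```text
128 265
135 328.5 24.0
190 327.825 22.65
245 327.0 21.0
[0.50817197 0.3827687  0.076     ] [0.52475866 0.27284328 0.076     ] 0.11116976207248909 yaw -81.41934780146279 [0.51646531 0.32780599 0.076     ]
offset [  1.75640812   4.40407518 140.38802565]
[0.53528871 0.20298546 0.068     ] dist 0.12623187024560056 -81.42420242729418
```

Call:
play_rows:
  increments:
    - {"offset": [2,4,30],"twist": 0.01,"grip": 1}
    - {"offset": [2,4,60],"twist": 0.01,"grip": 1}
    - {"offset": [2,4,90],"twist": 0.01,"grip": 1}
    - {"offset": [2,4,100],"twist": 0.01,"grip": 1}
    - {"offset": [2,4,100],"twist": 0.01,"grip": 1}

```text
time: 5.32
tool_pos: [0.5146, 0.3273, 0.2564]
tool_rot: [-0.001, 0.653, 0.757, -0.002]
contact_force: [-0.3, -0.3, -0.3]
gripper_width: 0.997
```

```bash
python3 - <<'E'
from h import *
c=manip.get_calibration("wrist");s=manip.state();Rm=rot(s["tool_rot"])
print(s["time"],s["tool_pos"],Rm.round(4),s["contact_force"].round(1))
im=manip.grab_frame("wrist");cv2.imwrite("pics/w2.png",im);hsv=cv2.cvtColor(im,cv2.COLOR_BGR2HSV)
m=((hsv[...,0]<6)|(hsv[...,0]>174))&(hsv[...,1]>200)&(hsv[...,2]>90)
m[:,:250]=0;m[:,400:]=0
ys,xs=np.where(m);print(ys.min(),ys.max(),xs.min(),xs.max())
def mid(y): return np.mean([(xs[ys==v].min()+xs[ys==v].max())/2 for v in range(y-5,y+6)])
A=atz(c,(mid(ys.min()+8),ys.min()),.076);B=atz(c,(mid(ys.max()-8),ys.max()),.076);d=B-A
M=(A+B)/2;print(A,B,np.linalg.norm(d),"yaw",np.degrees(np.arctan2(d[1],d[0])),M)
print("offset",Rm.T@(np.array([M[0],M[1],.065+.155])-s["tool_pos"])*1000)
E
```

```text
5.3167 [0.51461494 0.32731879 0.25641987] [[-0.1466  0.9892 -0.0043]
 [ 0.9892  0.1466 -0.0021]
 [-0.0014 -0.0046 -1.    ]] [-0.3 -0.3 -0.3]
148 350 300 338
[0.50401894 0.38195872 0.076     ] [0.52021215 0.27523303 0.076     ] 0.107947175824541 yaw -81.37246124695282 [0.51211555 0.32859587 0.076     ]
offset [ 1.68086069 -2.11903432 36.42759198]
```

Call:
play_rows:
  increments:
    - {"offset": [1,-1,15],"twist": 0,"grip": 1}
    - {"offset": [1,-1,28],"twist": 0,"grip": 1}
    - {"offset": [1,-1,37],"twist": 0,"grip": 1}
    - {"offset": [1,-1,38],"twist": 0,"grip": 1}
    - {"offset": [1,-1,38],"twist": 0,"grip": 0.5}

```text
time: 5.78
tool_pos: [0.5142, 0.3285, 0.2206]
tool_rot: [-0.0, 0.653, 0.757, -0.0]
contact_force: [0.5, 0.6, 0.2]
gripper_width: 0.887
```

Call:
play_rows:
  increments:
    - {"offset": [0,0,0],"twist": 0,"grip": 0.3}
    - {"offset": [0,0,0],"twist": 0,"grip": 0}
    - {"offset": [0,0,0],"twist": 0,"grip": 0}
    - {"offset": [0,0,0],"twist": 0,"grip": 0}
    - {"offset": [0,0,0],"twist": 0,"grip": 0}

```text
time: 6.2
tool_pos: [0.5145, 0.3287, 0.2215]
tool_rot: [0.0, 0.653, 0.757, 0.001]
contact_force: [0.5, -0.5, -1.4]
gripper_width: 0.205
```

Call:
play_rows:
  increments:
    - {"offset": [0,0,0],"twist": 0,"grip": 0}
    - {"offset": [0,0,0],"twist": 0,"grip": 0}
    - {"offset": [0,0,0],"twist": 0,"grip": 0}
    - {"offset": [0,0,0],"twist": 0,"grip": 0}
    - {"offset": [0,0,0],"twist": 0,"grip": 0}

```text
time: 6.62
tool_pos: [0.5145, 0.3287, 0.2214]
tool_rot: [0.0, 0.653, 0.757, 0.001]
contact_force: [-0.7, 0.6, 5.5]
gripper_width: 0.198
```

Call:
play_rows:
  increments:
    - {"offset": [0,0,-8],"twist": 0,"grip": 0}
    - {"offset": [0,0,-25],"twist": 0,"grip": 0}
    - {"offset": [0,0,-50],"twist": 0,"grip": 0}
    - {"offset": [0,0,-80],"twist": 0,"grip": 0}
    - {"offset": [0,0,-100],"twist": 0,"grip": 0}

```text
time: 7.03
tool_pos: [0.5141, 0.3285, 0.3224]
tool_rot: [0.0, 0.653, 0.757, 0.0]
contact_force: [0.9, 0.2, -1.9]
gripper_width: 0.202
```

Call:
play_rows:
  increments:
    - {"offset": [0,0,0],"twist": 0,"grip": 0}
    - {"offset": [0,0,0],"twist": 0,"grip": 0}

```text
time: 7.2
tool_pos: [0.5143, 0.3286, 0.3216]
tool_rot: [0.0, 0.653, 0.757, 0.001]
contact_force: [-0.1, -0.9, -1.9]
gripper_width: 0.203
```

```bash
python3 - <<'E'
from h import *
c=manip.get_calibration("wrist");s=manip.state();Rm=rot(s["tool_rot"])
print(s["time"],s["tool_pos"],Rm.round(4),s["contact_force"].round(1),s["gripper_width"])
cv2.imwrite("pics/w3.png",manip.grab_frame("wrist"))
manip.grab_frame("scene");manip.grab_frame("top")
for n in("wrist","scene","top"):
  C=c if n=="wrist" else manip.get_calibration(n)
  for q in("hook_tip","hook"):
    for r in manip.tip_of(q,n)[:3]:
        P=w(C["T"],r["xyz"])
        if r["p"]>.3:print(n,q,round(r["p"],2),P.round(4),proj(C,P).round(),"tool",(Rm.T@(P-s["tool_pos"])*1000).round(1))
E
```

```text
7.2 [0.51425966 0.32858964 0.32155653] [[-1.475e-01  9.891e-01  1.500e-03]
 [ 9.891e-01  1.475e-01  8.000e-04]
 [ 5.000e-04  1.600e-03 -1.000e+00]] [-0.1 -0.9 -1.9] 0.20283179244897254
wrist hook_tip 0.78 [ 0.3015  0.2379 -0.0008] [ 91. 250.] tool [ -58.4 -224.3  321.9]
wrist hook_tip 0.46 [0.7952 0.1948 0.0011] [560. 347.] tool [-174.   257.7  320.8]
wrist hook 0.96 [0.2525 0.3855 0.014 ] [16. 84.] tool [  94.8 -251.   307.2]
wrist hook 0.81 [0.5149 0.3268 0.1619] [323. 289.] tool [ -1.9   0.2 159.6]
scene hook_tip 0.74 [0.7948 0.1961 0.0023] [323. 330.] tool [-172.6  257.4  319.6]
scene hook_tip 0.64 [ 0.3012  0.2391 -0.0035] [400. 195.] tool [ -57.3 -224.5  324.7]
scene hook_tip 0.63 [0.5335 0.2032 0.1467] [367. 213.] tool [-126.9    0.2  174.8]
scene hook 0.96 [0.5149 0.3236 0.1604] [418. 219.] tool [ -5.1  -0.4 161.2]
scene hook 0.82 [0.7085 0.1069 0.0101] [304. 286.] tool [-248.1  158.9  311.6]
scene hook 0.58 [0.2543 0.3895 0.0146] [454. 195.] tool [  98.5 -248.6  306.6]
top hook_tip 0.65 [0.5283 0.2009 0.1513] [286. 179.] tool [-128.5   -5.2  170.2]
top hook_tip 0.56 [ 7.884e-01  1.981e-01 -4.000e-04] [292. 106.] tool [-169.7  251.4  322.2]
top hook 0.66 [0.7072 0.1061 0.0139] [322. 129.] tool [-248.7  157.5  307.7]
top hook 0.6 [0.2536 0.3866 0.015 ] [227. 283.] tool [  95.6 -249.8  306.2]
```

View pics/w3.png

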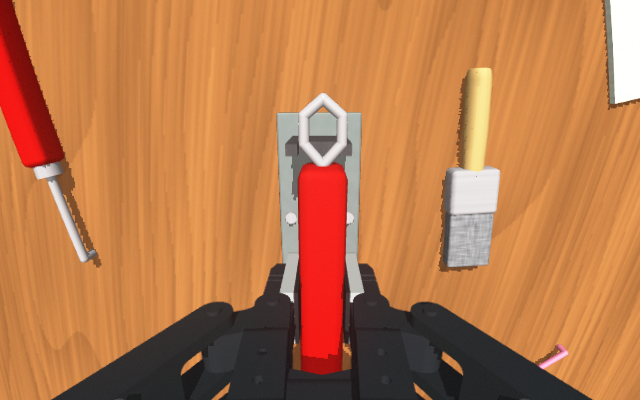

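```bash
python3 - <<'E'
from h import *
s=cv2.imread("pics/scene1.png");t=cv2.imread("pics/top1.png")
a=cv2.resize(s[150:210,200:290],(720,480),interpolation=cv2.INTER_CUBIC)
cv2.imwrite("pics/crop2.png",a)
C=manip.get_calibration("scene")
# predicted plate corners/hole for current guess
o=np.array([.501,-.175,.07]);l=np.array([.815,-.58,0])
for nm,P in(("hole",o),("tl",o+.08*l+[0,0,.024]),("tr",o-.08*l+[0,0,.024]),("bl",o+.08*l-[0,0,.036]),("br",o-.08*l-[0,0,.036])):
    u=proj(C,P);print(nm,u.round(1),((u-[200,150])*8).round())
E
```

```text
hole [242.8 182.9] [342. 263.]
tl [215.  187.7] [120. 302.]
tr [267.3 166.6] [538. 133.]
bl [218.6 202.4] [149. 419.]
br [269.  181.3] [552. 251.]
```

View pics/crop2.png

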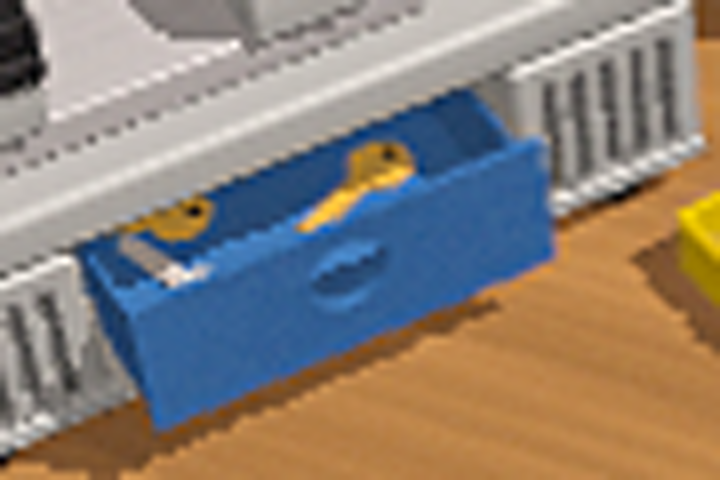

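The crop shows the plate's corners at about (127,308), (548,143), (156,430) and (553,262), with the hole near (349,276). I'll fit the tray pose to these.

```bash
python3 - <<'E'
from h import *
from scipy.optimize import least_squares
C=manip.get_calibration("scene");D=manip.get_calibration("top")
ob=np.array([(349,276),(127,308),(548,143),(156,430),(553,262)]);ob=(ob+.5)/8-.5+[200,150]
tp=np.array([(438.6,168.5),(406.5,217.4)])
def pts(p):
    o=np.array([p[0],p[1],.07]);l=np.array([-np.sin(p[2]),np.cos(p[2]),0])  # machine y
    z=np.array([0,0,1.]);return [o,o-.08*l+.024*z,o+.08*l+.024*z,o-.08*l-.036*z,o+.08*l-.036*z]
def f(p,dof=3):
    P=pts(p);return P
def res(p,useT):
    p=np.array(p);P=pts(p)
    # machine y at yaw -125: (.82,-.57): tl is at +.815,-.58 => +y
    P=[P[0],P[2],P[1],P[4],P[3]]
    r=[proj(C,a)-b for a,b in zip(P,ob)]
    if useT: r+=[proj(D,P[1])-tp[0],proj(D,P[2])-tp[1]]
    return np.ravel(r)
for u in(0,1):
    r=least_squares(res,[.5,-.175,np.radians(-125)],args=(u,));print(r.x[:2],np.degrees(r.x[2]),r.fun.round(1))
E
```

```text
[ 0.50350618 -0.17242306] -125.61079461971144 [-0.1 -0.3 -0.2  0.5 -0.3  0.  -0.2 -0.1  0.8 -0.1]
[ 0.50045551 -0.17343992] -125.23281215956958 [ 0.2 -1.1  0.2 -0.2 -0.2 -0.9  0.2 -0.8  0.9 -1.  -0.7 -0.5  0.4 -2.7]
```

Call:
play_rows:
  increments:
    - {"offset": [-30,2,0],"twist": 0,"grip": 0}
    - {"offset": [-70,4,0],"twist": 0,"grip": 0}
    - {"offset": [-110,7,0],"twist": 0,"grip": 0}
    - {"offset": [-150,9,0],"twist": 0,"grip": 0}
    - {"offset": [-190,11,0],"twist": 0,"grip": 0}

```text
time: 8.07
tool_pos: [0.5531, 0.1407, 0.3207]
tool_rot: [0.0, 0.653, 0.758, 0.0]
contact_force: [0.6, 0.2, -1.1]
gripper_width: 0.203
```

Call:
play_rows:
  increments:
    - {"offset": [-40,2,0],"twist": 0,"grip": 0}
    - {"offset": [-80,5,0],"twist": 0,"grip": 0}
    - {"offset": [-120,7,0],"twist": 0,"grip": 0}
    - {"offset": [-160,9,0],"twist": 0,"grip": 0}
    - {"offset": [-192,12,0],"twist": 0,"grip": 0}

```text
time: 8.48
tool_pos: [0.5933, -0.0487, 0.3207]
tool_rot: [0.0, 0.653, 0.757, -0.0]
contact_force: [0.1, 0.7, -1.3]
gripper_width: 0.197
```

Call:
play_rows:
  increments:
    - {"offset": [0,0,0],"twist": 0.1,"grip": 0}
    - {"offset": [0,0,0],"twist": 0.2,"grip": 0}
    - {"offset": [0,0,0],"twist": 0.3,"grip": 0}
    - {"offset": [0,0,0],"twist": 0.4,"grip": 0}

```text
time: 8.82
tool_pos: [0.5933, -0.0464, 0.3205]
tool_rot: [-0.0, 0.792, 0.61, -0.0]
contact_force: [0.3, -0.2, -2.0]
gripper_width: 0.201
```

Call:
play_rows:
  increments:
    - {"offset": [0,0,0],"twist": 0.1,"grip": 0}
    - {"offset": [0,0,0],"twist": 0.2,"grip": 0}
    - {"offset": [0,0,0],"twist": 0.3,"grip": 0}
    - {"offset": [0,0,0],"twist": 0.366,"grip": 0}
    - {"offset": [0,0,0],"twist": 0.366,"grip": 0}

```text
time: 9.23
tool_pos: [0.5933, -0.0459, 0.3205]
tool_rot: [-0.0, 0.889, 0.458, -0.0]
contact_force: [-1.0, 0.1, -1.6]
gripper_width: 0.2
```

Call:
play_rows:
  increments:
    - {"offset": [0,0,25],"twist": 0,"grip": 0}
    - {"offset": [0,0,50],"twist": 0,"grip": 0}
    - {"offset": [0,0,75],"twist": 0,"grip": 0}
    - {"offset": [0,0,88],"twist": 0,"grip": 0}
    - {"offset": [0,0,88],"twist": 0,"grip": 0}

```text
time: 9.65
tool_pos: [0.5916, -0.0456, 0.2285]
tool_rot: [-0.002, 0.888, 0.459, -0.003]
contact_force: [-1.8, 0.2, -2.0]
gripper_width: 0.201
```

```bash
cat > look.py <<'E'
from h import *
import sys
def look(tag):
    s=manip.state();Rm=rot(s["tool_rot"])
    print(s["time"],s["tool_pos"].round(4),"yaw",np.degrees(np.arctan2(Rm[1,0],Rm[0,0])).round(2),s["contact_force"].round(1),s["gripper_width"].round(3))
    a=manip.grab_frame("scene");b=manip.grab_frame("top");C=manip.get_calibration("scene");D=manip.get_calibration("top")
    for n,K in(("scene",C),("top",D)):
        for q in("hook_tip","tray","hole_sill","hook"):
            for r in manip.tip_of(q,n)[:4]:
                P=w(K["T"],r["xyz"])
                if r["p"]>.3 and abs(P[0]-.53)<.12 and P[1]<.08:print(n,q,round(r["p"],2),P.round(4),proj(K,P).round(1),"tool",(Rm.T@(P-s["tool_pos"])*1000).round(1))
    a=cv2.resize(a[140:260,200:320],(400,400),interpolation=cv2.INTER_CUBIC);b=cv2.resize(b[110:230,340:460],(400,400),interpolation=cv2.INTER_CUBIC)
    cv2.imwrite(f"pics/{tag}.png",np.hstack([a,b]))
    o=np.array([.502,-.1735,.07]);print("o in tool",Rm.T@(o-s["tool_pos"])*1000)
look(sys.argv[1])
E
python3 look.py pre
```

```text
Traceback (most recent call last):
  File "look.py", line 15, in <module>
    look(sys.argv[1])
    ~~~~^^^^^^^^^^^^^
  File "look.py", line 5, in look
    print(s["time"],s["tool_pos"].round(4),"yaw",np.degrees(np.arctan2(Rm[1,0],Rm[0,0])).round(2),s["contact_force"].round(1),s["gripper_width"].round(3))
                                                                                                                              ^^^^^^^^^^^^^^^^^^^^^^^^
AttributeError: 'float' object has no attribute 'round'
```

```bash
sed -i 's/s\["gripper_width"\].round(3)/round(s["gripper_width"],3)/' look.py; python3 look.py pre
```

```text
9.65 [ 0.5916 -0.0456  0.2285] yaw 54.66 [-1.8  0.2 -2. ] 0.201
scene tray 0.95 [ 0.5018 -0.1755  0.0675] [242.6 183.7] tool [-157.4    3.1  161.5]
scene hole_sill 0.92 [ 0.4954 -0.1782  0.0544] [243.5 185.1] tool [-163.3   -0.5  174.6]
scene hook 0.64 [ 0.4836 -0.1985  0.0005] [241.7 193.1] tool [-186.5    2.   228.6]
scene hook 0.52 [ 0.594  -0.0503  0.0661] [266.8 220.4] tool [ -2.    5.9 162.3]
top hook_tip 0.54 [ 0.5207 -0.1492  0.0612] [411.8 186.3] tool [-125.     3.3  167.7]
top tray 0.98 [ 0.5045 -0.1762  0.0694] [422.  191.2] tool [-156.4    5.7  159.5]
top hole_sill 0.77 [ 0.4979 -0.1756  0.0598] [421.3 194.1] tool [-159.7    0.   169.1]
o in tool [-155.68008645    2.0712522   158.92808155]
```

View pics/pre.png

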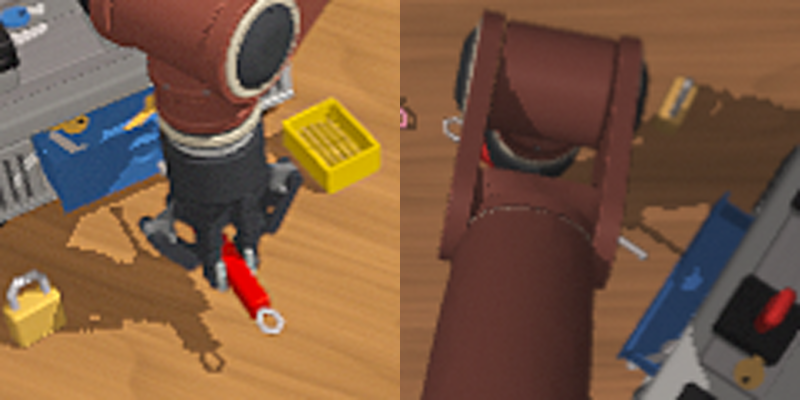

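The top view shows the rod at (645,254) pointing at the plate's middle (676,276), and the padlock and box are clear of the path. I'll insert gently.

Call:
play_rows:
  increments:
    - {"offset": [-8,0,0],"twist": 0,"grip": 0}
    - {"offset": [-16,0,0],"twist": 0,"grip": 0}
    - {"offset": [-22,0,0],"twist": 0,"grip": 0}
    - {"offset": [-27,0,0],"twist": 0,"grip": 0}
    - {"offset": [-31,0,0],"twist": 0,"grip": 0}

```text
time: 10.57
tool_pos: [0.5748, -0.0719, 0.2326]
tool_rot: [-0.0, 0.889, 0.458, -0.0]
contact_force: [-1.2, 0.0, -1.0]
gripper_width: 0.199
```

Call:
play_rows:
  increments:
    - {"offset": [-3,0,0],"twist": 0,"grip": 0}
    - {"offset": [-6,0,0],"twist": 0,"grip": 0}

```text
time: 10.73
tool_pos: [0.5716, -0.0764, 0.2327]
tool_rot: [-0.0, 0.889, 0.458, 0.0]
contact_force: [0.3, -0.9, -1.3]
gripper_width: 0.196
```

Call:
play_rows:
  increments:
    - {"offset": [-3,0,0],"twist": 0,"grip": 0}
    - {"offset": [-6,0,0],"twist": 0,"grip": 0}
    - {"offset": [-9,0,0],"twist": 0,"grip": 0}

```text
time: 10.98
tool_pos: [0.5665, -0.0835, 0.2327]
tool_rot: [-0.0, 0.889, 0.459, 0.0]
contact_force: [0.5, -0.0, -1.4]
gripper_width: 0.201
```

```bash
python3 look.py ins
```

```text
10.9833 [ 0.5665 -0.0835  0.2327] yaw 54.6 [ 0.5 -0.  -1.4] 0.201
scene tray 0.74 [ 0.5015 -0.1728  0.0693] [243.4 183.4] tool [-110.5   -1.3  163.4]
scene hole_sill 0.96 [ 0.4996 -0.1782  0.0545] [242.7 186.1] tool [-115.9    0.3  178.2]
scene hook 0.76 [ 0.569  -0.0884  0.075 ] [258.2 207.4] tool [ -2.5   4.8 157.7]
top hook_tip 0.63 [ 0.5053 -0.1757  0.0681] [421.7 191. ] tool [-110.6    3.5  164.7]
top hook_tip 0.34 [ 0.5005 -0.1775  0.0593] [421.9 193.2] tool [-114.9    0.6  173.4]
top tray 0.9 [ 0.5034 -0.1742  0.0699] [421.3 191.6] tool [-110.5    1.   162.8]
top hole_sill 0.69 [ 0.4986 -0.1769  0.0593] [421.7 193.9] tool [-115.5   -1.3  173.4]
o in tool [-110.71758424   -0.4907677   162.71157044]
```

View pics/ins.png

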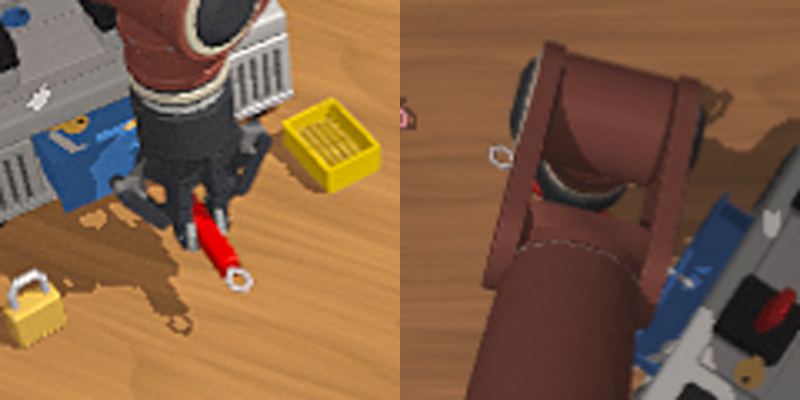

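The tip is through with no force, and the tray hasn't moved. Next I lower it and pull gently.

Call:
play_rows:
  increments:
    - {"offset": [0,0,4],"twist": 0,"grip": 0}
    - {"offset": [0,0,8],"twist": 0,"grip": 0}
    - {"offset": [0,0,12],"twist": 0,"grip": 0}
    - {"offset": [0,0,12],"twist": 0,"grip": 0}

```text
time: 11.82
tool_pos: [0.5661, -0.0832, 0.2192]
tool_rot: [-0.001, 0.889, 0.459, -0.001]
contact_force: [-0.0, -0.5, -1.9]
gripper_width: 0.199
```

Call:
play_rows:
  increments:
    - {"offset": [3,0,0],"twist": 0,"grip": 0}
    - {"offset": [6,0,0],"twist": 0,"grip": 0}
    - {"offset": [9,0,0],"twist": 0,"grip": 0}
    - {"offset": [12,0,0],"twist": 0,"grip": 0}

```text
time: 12.15
tool_pos: [0.5737, -0.0736, 0.2208]
tool_rot: [0.0, 0.889, 0.459, -0.001]
contact_force: [-2.2, -4.3, -2.3]
gripper_width: 0.2
```

Call:
play_rows:
  increments:
    - {"offset": [3,0,0],"twist": 0,"grip": 0}
    - {"offset": [6,0,0],"twist": 0,"grip": 0}
    - {"offset": [9,0,0],"twist": 0,"grip": 0}
    - {"offset": [12,0,0],"twist": 0,"grip": 0}

```text
time: 12.48
tool_pos: [0.5806, -0.0638, 0.2206]
tool_rot: [0.0, 0.889, 0.459, -0.0]
contact_force: [-2.8, -3.0, -1.0]
gripper_width: 0.197
```

Call:
play_rows:
  increments:
    - {"offset": [4,0,0],"twist": 0,"grip": 0}
    - {"offset": [8,0,0],"twist": 0,"grip": 0}
    - {"offset": [12,0,0],"twist": 0,"grip": 0}
    - {"offset": [16,0,0],"twist": 0,"grip": 0}
    - {"offset": [20,0,0],"twist": 0,"grip": 0}

```text
time: 12.9
tool_pos: [0.5923, -0.0471, 0.2206]
tool_rot: [-0.0, 0.889, 0.459, -0.0]
contact_force: [-3.5, -2.5, -0.6]
gripper_width: 0.197
```

Call:
play_rows:
  increments:
    - {"offset": [3,0,0],"twist": 0,"grip": 0}
    - {"offset": [6,0,0],"twist": 0,"grip": 0}
    - {"offset": [9,0,0],"twist": 0,"grip": 0}
    - {"offset": [12,0,0],"twist": 0,"grip": 0}
    - {"offset": [15,0,0],"twist": 0,"grip": 0}

```text
time: 13.32
tool_pos: [0.6009, -0.035, 0.2206]
tool_rot: [-0.0, 0.889, 0.458, -0.0]
contact_force: [-3.5, -2.7, -0.5]
gripper_width: 0.203
```

Call:
play_rows:
  increments:
    - {"offset": [1,0,0],"twist": 0,"grip": 0}
    - {"offset": [2,0,0],"twist": 0,"grip": 0}
    - {"offset": [3,0,0],"twist": 0,"grip": 0}
    - {"offset": [4,0,0],"twist": 0,"grip": 0}

```text
time: 13.65
tool_pos: [0.6031, -0.032, 0.2206]
tool_rot: [-0.0, 0.889, 0.459, -0.0]
contact_force: [-4.4, -3.0, -0.4]
gripper_width: 0.201
```

Call:
play_rows:
  increments:
    - {"offset": [1,0,0],"twist": 0,"grip": 0}
    - {"offset": [2,0,0],"twist": 0,"grip": 0}
    - {"offset": [3,0,0],"twist": 0,"grip": 0}

```text
time: 13.9
tool_pos: [0.6048, -0.0295, 0.2206]
tool_rot: [-0.0, 0.889, 0.458, -0.0]
contact_force: [-4.1, -2.5, -0.7]
gripper_width: 0.198
```

Call:
play_rows:
  increments:
    - {"offset": [0.5,0,0],"twist": 0,"grip": 0}
    - {"offset": [1,0,0],"twist": 0,"grip": 0}

```text
time: 14.07
tool_pos: [0.6055, -0.0287, 0.2207]
tool_rot: [-0.0, 0.889, 0.459, -0.0]
contact_force: [-4.2, -1.7, -0.8]
gripper_width: 0.197
```

Call:
play_rows:
  increments:
    - {"offset": [0.5,-0.7,0],"twist": 0,"grip": 0}
    - {"offset": [1,-1.5,0],"twist": 0,"grip": 0}
    - {"offset": [2,-1.5,0],"twist": 0,"grip": 0}

```text
time: 14.32
tool_pos: [0.6057, -0.0264, 0.221]
tool_rot: [0.001, 0.889, 0.459, 0.001]
contact_force: [-1.5, -3.4, -1.8]
gripper_width: 0.2
```

Call:
play_rows:
  increments:
    - {"offset": [0.5,0,0],"twist": 0,"grip": 0}
    - {"offset": [1,0,0],"twist": 0,"grip": 0}

```text
time: 14.48
tool_pos: [0.6063, -0.0255, 0.221]
tool_rot: [0.001, 0.889, 0.459, 0.0]
contact_force: [-1.5, -4.4, -1.0]
gripper_width: 0.202
```

Call:
play_rows:
  increments:
    - {"offset": [1,0,0],"twist": 0,"grip": 0}
    - {"offset": [2,0,0],"twist": 0,"grip": 0}
    - {"offset": [2.5,0,0],"twist": 0,"grip": 0}

```text
time: 14.73
tool_pos: [0.6077, -0.0234, 0.2209]
tool_rot: [0.0, 0.889, 0.459, 0.0]
contact_force: [-1.6, -4.1, -2.0]
gripper_width: 0.2
```

Call:
play_rows:
  increments:
    - {"offset": [0.7,0,0],"twist": 0,"grip": 0}
    - {"offset": [1.5,0,0],"twist": 0,"grip": 0}

```text
time: 14.9
tool_pos: [0.6085, -0.0222, 0.2208]
tool_rot: [0.0, 0.889, 0.459, 0.0]
contact_force: [-0.8, -4.9, -1.5]
gripper_width: 0.2
```

Call:
play_rows:
  increments:
    - {"offset": [1,0,0],"twist": 0,"grip": 0}
    - {"offset": [2,0,0],"twist": 0,"grip": 0}
    - {"offset": [2.5,0,0],"twist": 0,"grip": 0}

```text
time: 15.15
tool_pos: [0.6099, -0.0201, 0.2209]
tool_rot: [0.0, 0.889, 0.459, 0.0]
contact_force: [-1.0, -4.8, -2.4]
gripper_width: 0.199
```

Call:
play_rows:
  increments:
    - {"offset": [0.7,0,0],"twist": 0,"grip": 0}
    - {"offset": [1.5,0,0],"twist": 0,"grip": 0}

```text
time: 15.32
tool_pos: [0.6107, -0.0189, 0.2208]
tool_rot: [0.0, 0.889, 0.459, 0.0]
contact_force: [-1.6, -4.9, -1.1]
gripper_width: 0.2
```

Call:
play_rows:
  increments:
    - {"offset": [1,0,0],"twist": 0,"grip": 0}
    - {"offset": [2,0,0],"twist": 0,"grip": 0}
    - {"offset": [2.5,0,0],"twist": 0,"grip": 0}

```text
time: 15.57
tool_pos: [0.6121, -0.0168, 0.2207]
tool_rot: [-0.0, 0.889, 0.459, 0.0]
contact_force: [-0.5, -4.4, -1.8]
gripper_width: 0.199
```

Call:
play_rows:
  increments:
    - {"offset": [0.7,0,0],"twist": 0,"grip": 0}
    - {"offset": [1.5,0,0],"twist": 0,"grip": 0}

```text
time: 15.73
tool_pos: [0.6129, -0.0156, 0.2207]
tool_rot: [-0.0, 0.889, 0.459, -0.0]
contact_force: [-0.4, -4.7, -1.5]
gripper_width: 0.2
```

Call:
play_rows:
  increments:
    - {"offset": [1,0,0],"twist": 0,"grip": 0}
    - {"offset": [2,0,0],"twist": 0,"grip": 0}
    - {"offset": [2.5,0,0],"twist": 0,"grip": 0}

```text
time: 15.98
tool_pos: [0.6144, -0.0135, 0.2206]
tool_rot: [-0.0, 0.889, 0.459, -0.0]
contact_force: [-0.9, -4.3, -1.5]
gripper_width: 0.204
```

Call:
play_rows:
  increments:
    - {"offset": [0.7,0,0],"twist": 0,"grip": 0}
    - {"offset": [1.5,0,0],"twist": 0,"grip": 0}

```text
time: 16.15
tool_pos: [0.6152, -0.0123, 0.2206]
tool_rot: [-0.0, 0.889, 0.459, -0.0]
contact_force: [-1.3, -4.2, -1.3]
gripper_width: 0.196
```

Call:
play_rows:
  increments:
    - {"offset": [1,0,0],"twist": 0,"grip": 0}
    - {"offset": [2,0,0],"twist": 0,"grip": 0}
    - {"offset": [2.5,0,0],"twist": 0,"grip": 0}

```text
time: 16.4
tool_pos: [0.6167, -0.0103, 0.2207]
tool_rot: [-0.0, 0.889, 0.459, -0.0]
contact_force: [-1.4, -5.1, -1.0]
gripper_width: 0.201
```

Call:
play_rows:
  increments:
    - {"offset": [0.7,0,0],"twist": 0,"grip": 0}
    - {"offset": [1.5,0,0],"twist": 0,"grip": 0}

```text
time: 16.57
tool_pos: [0.6176, -0.0091, 0.2207]
tool_rot: [-0.0, 0.889, 0.459, -0.0]
contact_force: [-1.1, -4.2, -1.3]
gripper_width: 0.2
```

Call:
play_rows:
  increments:
    - {"offset": [1,0,0],"twist": 0,"grip": 0}
    - {"offset": [2,0,0],"twist": 0,"grip": 0}
    - {"offset": [2.5,0,0],"twist": 0,"grip": 0}

```text
time: 16.82
tool_pos: [0.6191, -0.007, 0.2207]
tool_rot: [-0.0, 0.889, 0.459, -0.0]
contact_force: [-2.6, -4.3, -1.6]
gripper_width: 0.197
```

Call:
play_rows:
  increments:
    - {"offset": [0.7,0,0],"twist": 0,"grip": 0}
    - {"offset": [1.5,0,0],"twist": 0,"grip": 0}

```text
time: 16.98
tool_pos: [0.6199, -0.0058, 0.2207]
tool_rot: [-0.0, 0.889, 0.459, -0.0]
contact_force: [-1.9, -4.7, -0.8]
gripper_width: 0.203
```

Call:
play_rows:
  increments:
    - {"offset": [1,0,0],"twist": 0,"grip": 0}
    - {"offset": [2,0,0],"twist": 0,"grip": 0}

```text
time: 17.15
tool_pos: [0.6205, -0.0049, 0.2201]
tool_rot: [0.0, 0.889, 0.459, -0.002]
contact_force: [-4.4, -9.3, -1.8]
gripper_width: 0.205
```

Call:
play_rows:
  increments:
    - {"offset": [0.7,0,0],"twist": 0,"grip": 0}
    - {"offset": [1.5,0,0],"twist": 0,"grip": 0}

```text
time: 17.32
tool_pos: [0.6209, -0.0044, 0.2197]
tool_rot: [0.001, 0.888, 0.459, -0.003]
contact_force: [-6.7, -12.0, -1.0]
gripper_width: 0.2
```

The tray is firmly against its stop: the pull has risen to about 13.7 N and it is standing still. I'll ease the pull slightly and hold.

Call:
play_rows:
  increments:
    - {"offset": [-0.3,0,0],"twist": 0,"grip": 0}
    - {"offset": [-0.3,0,0],"twist": 0,"grip": 0}
    - {"offset": [-0.3,0,0],"twist": 0,"grip": 0}

```text
time: 17.57
tool_pos: [0.6208, -0.0046, 0.2198]
tool_rot: [0.001, 0.889, 0.459, -0.003]
contact_force: [-6.5, -10.7, -1.1]
gripper_width: 0.196
```

Call:
play_rows:
  increments:
    - {"offset": [-2,0,0],"twist": 0,"grip": 0}
    - {"offset": [-4,0,0],"twist": 0,"grip": 0}
    - {"offset": [-7,0,0],"twist": 0,"grip": 0}
    - {"offset": [-7,0,0],"twist": 0,"grip": 0}

```text
time: 17.9
tool_pos: [0.6177, -0.0087, 0.2209]
tool_rot: [-0.0, 0.889, 0.458, 0.001]
contact_force: [0.2, 0.2, -2.1]
gripper_width: 0.199
```

Call:
play_rows:
  increments:
    - {"offset": [0,0,-4],"twist": 0,"grip": 0}
    - {"offset": [0,0,-8],"twist": 0,"grip": 0}
    - {"offset": [0,0,-12],"twist": 0,"grip": 0}
    - {"offset": [0,0,-12],"twist": 0,"grip": 0}

```text
time: 18.23
tool_pos: [0.6183, -0.0088, 0.2344]
tool_rot: [0.001, 0.889, 0.459, 0.001]
contact_force: [1.0, 1.2, -1.5]
gripper_width: 0.198
```

```bash
sed -i 's/<.12 and P\[1\]<.08/<.15 and P[1]<.15/; s/\[110:230,340:460\]/[90:210,330:450]/' look.py; python3 look.py un
```

```text
18.2333 [ 0.6183 -0.0088  0.2344] yaw 54.6 [ 1.   1.2 -1.5] 0.198
scene tray 0.86 [ 0.5506 -0.1024  0.0715] [257.  202.1] tool [-115.8   -1.4  162.7]
scene tray 0.68 [ 0.39   -0.0511 -0.0021] [299.8 186.9] tool [-167.1 -162.2  235.9]
scene hole_sill 0.69 [ 0.5473 -0.1093  0.0554] [255.9 204.4] tool [-1.233e+02 -1.000e-01  1.788e+02]
scene hook 0.58 [ 0.6179 -0.0149  0.0715] [274.5 229.8] tool [ -5.5   2.8 162.9]
top tray 0.94 [ 0.5524 -0.1042  0.0701] [396. 175.] tool [-116.2    1.1  164.1]
top hole_sill 0.98 [ 0.5481 -0.1081  0.0574] [396.9 177.4] tool [-121.9   -0.2  176.8]
top hole_sill 0.34 [ 0.5487 -0.1041  0.0709] [396.1 176.2] tool [-118.3   -1.9  163.3]
top hook 0.72 [ 0.5456 -0.1074  0.0601] [396.8 178. ] tool [-122.8   -2.6  174.1]
o in tool [-2.01876701e+02  1.74148132e-01  1.64072153e+02]
```

View pics/un.png

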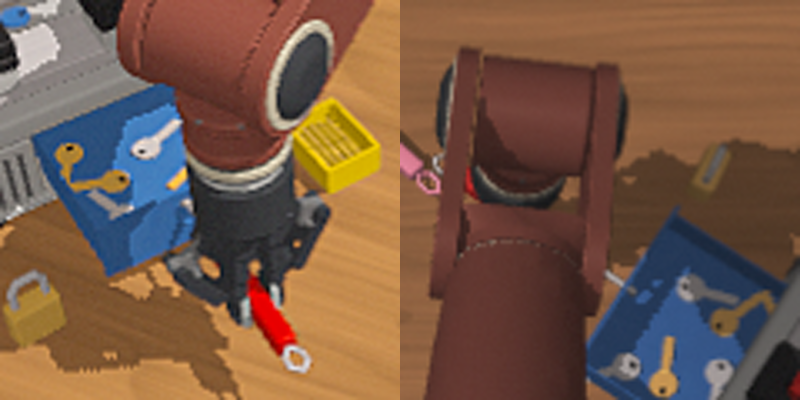

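The tip sits in the middle of the hole and the tray is about 86 mm out. I retract straight, then lift.

Call:
play_rows:
  increments:
    - {"offset": [4,0,1.5],"twist": 0,"grip": 0}
    - {"offset": [8,0,1.5],"twist": 0,"grip": 0}
    - {"offset": [12,0,1.5],"twist": 0,"grip": 0}

```text
time: 18.98
tool_pos: [0.6248, 0.0011, 0.231]
tool_rot: [-0.0, 0.889, 0.459, -0.0]
contact_force: [0.9, -0.7, -1.5]
gripper_width: 0.2
```

Call:
play_rows:
  increments:
    - {"offset": [5,0,0],"twist": 0,"grip": 0}
    - {"offset": [12,0,0],"twist": 0,"grip": 0}
    - {"offset": [20,0,0],"twist": 0,"grip": 0}
    - {"offset": [30,0,0],"twist": 0,"grip": 0}
    - {"offset": [40,0,0],"twist": 0,"grip": 0}

```text
time: 19.4
tool_pos: [0.6484, 0.0343, 0.2313]
tool_rot: [0.0, 0.889, 0.459, 0.0]
contact_force: [-0.6, -0.1, -1.5]
gripper_width: 0.199
```

Call:
play_rows:
  increments:
    - {"offset": [0,0,-25],"twist": 0,"grip": 0}
    - {"offset": [0,0,-55],"twist": 0,"grip": 0}
    - {"offset": [0,0,-88],"twist": 0,"grip": 0}
    - {"offset": [0,0,-88],"twist": 0,"grip": 0}

```text
time: 19.73
tool_pos: [0.6505, 0.0341, 0.3281]
tool_rot: [0.003, 0.888, 0.459, 0.006]
contact_force: [2.7, 0.4, 1.2]
gripper_width: 0.2
```

```bash
python3 - <<'E'
from h import *
s=manip.state();Rm=rot(s["tool_rot"]);print(s["tool_pos"],s["contact_force"])
print((Rm.T@(np.array([.5145,.3287,.3215])-s["tool_pos"])*1000).round(1),np.degrees(np.arctan2(Rm[1,0],Rm[0,0])))
E
```

```text
[0.65050344 0.03414357 0.32809141] [2.68035859 0.38187902 1.19652103]
[ 161.4 -281.5    4.5] 54.635775107615636
```

Call:
play_rows:
  increments:
    - {"offset": [0,0,0],"twist": -0.1,"grip": 0}
    - {"offset": [0,0,0],"twist": -0.2,"grip": 0}
    - {"offset": [0,0,0],"twist": -0.3,"grip": 0}
    - {"offset": [0,0,0],"twist": -0.4,"grip": 0}

```text
time: 20.07
tool_pos: [0.6481, 0.0341, 0.319]
tool_rot: [-0.0, 0.778, 0.628, 0.0]
contact_force: [0.8, 0.2, -1.4]
gripper_width: 0.198
```

Call:
play_rows:
  increments:
    - {"offset": [0,0,0],"twist": -0.1,"grip": 0}
    - {"offset": [0,0,0],"twist": -0.2,"grip": 0}
    - {"offset": [0,0,0],"twist": -0.3,"grip": 0}
    - {"offset": [0,0,0],"twist": -0.366,"grip": 0}
    - {"offset": [0,0,0],"twist": -0.366,"grip": 0}

```text
time: 20.48
tool_pos: [0.6481, 0.034, 0.3189]
tool_rot: [-0.0, 0.652, 0.758, -0.0]
contact_force: [0.1, -0.6, -1.7]
gripper_width: 0.202
```

```bash
python3 - <<'E'
from h import *
s=manip.state();Rm=rot(s["tool_rot"]);print(s["tool_pos"],s["contact_force"])
print((Rm.T@(np.array([.5145,.3287,.3215])-s["tool_pos"])*1000).round(1),np.degrees(np.arctan2(Rm[1,0],Rm[0,0])))
E
```

```text
[0.64808961 0.03399355 0.31887348] [ 0.12015903 -0.63501627 -1.67614347]
[311.3 -88.2  -2.6] 98.56222826318124
```

Now back over the rest: +311 along x, -88 along y.

Call:
play_rows:
  increments:
    - {"offset": [35,-10,-1],"twist": 0,"grip": 0}
    - {"offset": [73,-20,-2],"twist": 0,"grip": 0}
    - {"offset": [110,-31,-2.5],"twist": 0,"grip": 0}
    - {"offset": [147,-42,-2.5],"twist": 0,"grip": 0}
    - {"offset": [184,-52,-2.5],"twist": 0,"grip": 0}

```text
time: 20.9
tool_pos: [0.5684, 0.2095, 0.3217]
tool_rot: [0.0, 0.654, 0.757, 0.0]
contact_force: [0.9, 0.2, -1.1]
gripper_width: 0.202
```

Call:
play_rows:
  increments:
    - {"offset": [36,-10,0],"twist": 0,"grip": 0}
    - {"offset": [72,-20,0],"twist": 0,"grip": 0}
    - {"offset": [105,-30,0],"twist": 0,"grip": 0}
    - {"offset": [127,-36,0],"twist": 0,"grip": 0}
    - {"offset": [127,-36,0],"twist": 0,"grip": 0}

```text
time: 21.32
tool_pos: [0.5128, 0.3319, 0.3216]
tool_rot: [-0.001, 0.652, 0.759, 0.0]
contact_force: [0.9, 0.2, -2.5]
gripper_width: 0.197
```

Call:
play_rows:
  increments:
    - {"offset": [0,0,0],"twist": 0,"grip": 0}
    - {"offset": [0,0,0],"twist": 0,"grip": 0}

```text
time: 21.48
tool_pos: [0.5151, 0.328, 0.3216]
tool_rot: [0.0, 0.653, 0.757, -0.0]
contact_force: [-0.7, 0.1, -2.0]
gripper_width: 0.201
```

```bash
python3 - <<'E'
from h import *
s=manip.state();Rm=rot(s["tool_rot"]);print(s["tool_pos"],s["contact_force"])
print((Rm.T@(np.array([.5145,.3287,.3215])-s["tool_pos"])*1000).round(1),np.degrees(np.arctan2(Rm[1,0],Rm[0,0])))
c=manip.get_calibration("wrist");im=manip.grab_frame("wrist");cv2.imwrite("pics/w4.png",im)
a=cv2.imread("pics/w3.png")
print("diff to lifted picture",np.abs(im.astype(int)-a)[60:400,240:400].mean())
g=lambda x:np.float32(cv2.cvtColor(x,cv2.COLOR_BGR2GRAY))
print("rest/brush shift",cv2.phaseCorrelate(g(a)[60:280,400:560].copy(),g(im)[60:280,400:560].copy()),"hook shift",cv2.phaseCorrelate(g(a)[85:200,295:350].copy(),g(im)[85:200,295:350].copy()))
manip.grab_frame("scene")
C=manip.get_calibration("scene")
for q in("hook_tip","hook"):
    for r in manip.tip_of(q,"scene")[:3]:
        P=w(C["T"],r["xyz"])
        if P[2]>.1:print(q,round(r["p"],2),P.round(4),"tool",(Rm.T@(P-s["tool_pos"])*1000).round(1))
E
```

```text
[0.51506915 0.32798608 0.32157056] [-0.67963257  0.10096123 -2.02634516]
[ 0.8 -0.5  0.1] 98.44221825114502
diff to lifted picture 2.0715686274509806
rest/brush shift ((0.017139600072709982, -0.5727940606639805), 0.9501858020888434) hook shift ((-0.07279572291642111, -0.21707339389298852), 1.0010631424850889)
hook_tip 0.75 [0.5352 0.2009 0.1502] tool [-128.6    1.3  171.5]
hook 0.76 [0.5158 0.321  0.1609] tool [ -7.   -0.4 160.7]
```

The hook has not slipped in the grasp: its image shift is 0.2 px. I lower it into the forks.

Call:
play_rows:
  increments:
    - {"offset": [0.8,-0.5,25],"twist": 0,"grip": 0}
    - {"offset": [0.8,-0.5,50],"twist": 0,"grip": 0}
    - {"offset": [0.8,-0.5,68],"twist": 0,"grip": 0}
    - {"offset": [0.8,-0.5,74],"twist": 0,"grip": 0}
    - {"offset": [0.8,-0.5,74],"twist": 0,"grip": 0}

```text
time: 22.1
tool_pos: [0.5138, 0.3277, 0.2453]
tool_rot: [-0.001, 0.653, 0.757, -0.002]
contact_force: [-0.0, -0.1, -1.4]
gripper_width: 0.198
```

Call:
play_rows:
  increments:
    - {"offset": [0,0,7],"twist": 0,"grip": 0}
    - {"offset": [0,0,14],"twist": 0,"grip": 0}
    - {"offset": [0,0,20],"twist": 0,"grip": 0}
    - {"offset": [0,0,22],"twist": 0,"grip": 0}
    - {"offset": [0,0,22],"twist": 0,"grip": 0}

```text
time: 22.52
tool_pos: [0.5141, 0.3286, 0.2252]
tool_rot: [-0.0, 0.653, 0.757, -0.0]
contact_force: [0.1, 0.2, -1.4]
gripper_width: 0.201
```

Call:
play_rows:
  increments:
    - {"offset": [0,0,1],"twist": 0,"grip": 0}
    - {"offset": [0,0,2],"twist": 0,"grip": 0}
    - {"offset": [0,0,3],"twist": 0,"grip": 0}
    - {"offset": [0,0,3.5],"twist": 0,"grip": 0}

```text
time: 22.85
tool_pos: [0.5144, 0.3288, 0.2224]
tool_rot: [0.0, 0.653, 0.757, 0.0]
contact_force: [-0.5, 0.6, -1.6]
gripper_width: 0.199
```

Call:
play_rows:
  increments:
    - {"offset": [0,0,0.5],"twist": 0,"grip": 0}
    - {"offset": [0,0,1],"twist": 0,"grip": 0}
    - {"offset": [0,0,1],"twist": 0,"grip": 0}

```text
time: 23.1
tool_pos: [0.5144, 0.3288, 0.2214]
tool_rot: [0.0, 0.653, 0.757, 0.0]
contact_force: [-0.6, 0.1, -0.2]
gripper_width: 0.204
```

Call:
play_rows:
  increments:
    - {"offset": [0,0,0.3],"twist": 0,"grip": 0}
    - {"offset": [0,0,0.3],"twist": 0,"grip": 0}
    - {"offset": [0,0,0.3],"twist": 0,"grip": 0.3}
    - {"offset": [0,0,0.3],"twist": 0,"grip": 0.3}
    - {"offset": [0,0,0.3],"twist": 0,"grip": 0.4}

```text
time: 23.52
tool_pos: [0.5144, 0.3287, 0.221]
tool_rot: [0.0, 0.653, 0.757, 0.0]
contact_force: [0.1, -0.0, -0.2]
gripper_width: 0.4
```

Call:
play_rows:
  increments:
    - {"offset": [0,0,0],"twist": 0,"grip": 0.7}
    - {"offset": [0,0,0],"twist": 0,"grip": 0.8}
    - {"offset": [0,0,0],"twist": 0,"grip": 0.8}
    - {"offset": [0,0,0],"twist": 0,"grip": 0.8}
    - {"offset": [0,0,0],"twist": 0,"grip": 0.8}

```text
time: 23.93
tool_pos: [0.5143, 0.3287, 0.2209]
tool_rot: [-0.0, 0.653, 0.757, 0.0]
contact_force: [0.3, 0.5, 0.3]
gripper_width: 0.801
```

Call:
play_rows:
  increments:
    - {"offset": [0,0,-15],"twist": 0,"grip": 0.8}
    - {"offset": [0,0,-45],"twist": 0,"grip": 0.8}
    - {"offset": [0,0,-80],"twist": 0,"grip": 1}
    - {"offset": [0,0,-115],"twist": 0,"grip": 1}
    - {"offset": [0,0,-138],"twist": 0,"grip": 1}

```text
time: 24.35
tool_pos: [0.5147, 0.3289, 0.3631]
tool_rot: [0.001, 0.653, 0.757, 0.002]
contact_force: [0.6, 0.6, -0.3]
gripper_width: 0.998
```

Call:
play_rows:
  increments:
    - {"offset": [0,0,0],"twist": 0,"grip": 1}
    - {"offset": [0,0,0],"twist": 0,"grip": 1}
    - {"offset": [0,0,0],"twist": 0,"grip": 1}

```text
time: 24.6
tool_pos: [0.514, 0.3286, 0.3579]
tool_rot: [-0.0, 0.653, 0.757, -0.001]
contact_force: [-0.5, -0.2, 0.7]
gripper_width: 1.003
```

```bash
python3 - <<'E'
from h import *
s=manip.state();Rm=rot(s["tool_rot"]);print(s["time"],s["tool_pos"],s["contact_force"].round(1),s["gripper_width"])
c=manip.get_calibration("wrist");im=manip.grab_frame("wrist")
a=manip.grab_frame("scene");b=manip.grab_frame("top");C=manip.get_calibration("scene");D=manip.get_calibration("top")
for n,K,qs in(("wrist",c,("hook","hook_tip","rest")),("scene",C,("hook","hook_tip","tray","padlock","blank_box","bench_brush")),("top",D,("hook","hook_tip","tray","padlock","blank_box","bench_brush"))):
    for q in qs:
        for r in manip.tip_of(q,n)[:3]:
            if r["p"]>.45:print(n,q,round(r["p"],2),w(K["T"],r["xyz"]).round(3))
cv2.imwrite("pics/fin.png",np.vstack([cv2.resize(im,(400,250)),np.hstack([cv2.resize(a[140:340,200:460],(400,308))])])[:, :])
f=np.zeros((600,800,3),np.uint8);f[:250,:400]=cv2.resize(im,(400,250));f[:250,400:]=cv2.resize(b,(400,250));f[250:,:]=cv2.resize(a[140:340,160:617],(800,350));cv2.imwrite("pics/fin.png",f)
E
```

```text
24.6 [0.51401144 0.32857883 0.35793945] [-0.5 -0.2  0.7] 1.0030093473305497
wrist hook 0.8 [0.512 0.327 0.062]
wrist hook 0.77 [0.25  0.385 0.015]
wrist hook_tip 0.76 [0.527 0.205 0.049]
wrist hook_tip 0.75 [ 0.303  0.242 -0.005]
scene hook 0.81 [0.705 0.105 0.011]
scene hook 0.79 [0.517 0.324 0.061]
scene hook 0.72 [0.255 0.391 0.013]
scene hook_tip 0.89 [ 0.796  0.196 -0.   ]
scene hook_tip 0.87 [0.299 0.237 0.001]
scene hook_tip 0.71 [0.535 0.205 0.052]
scene tray 0.64 [ 0.549 -0.104  0.069]
scene padlock 0.69 [ 0.659 -0.19  -0.001]
scene blank_box 0.97 [ 0.392 -0.051  0.   ]
scene bench_brush 0.6 [0.642 0.366 0.003]
top hook 0.59 [0.515 0.33  0.063]
top hook 0.54 [0.253 0.386 0.014]
top hook 0.52 [0.706 0.106 0.011]
top hook_tip 0.76 [ 0.793  0.197 -0.002]
top hook_tip 0.65 [ 0.638  0.369 -0.002]
top hook_tip 0.55 [0.531 0.202 0.052]
top tray 0.65 [ 0.55  -0.105  0.07 ]
top tray 0.55 [0.535 0.2   0.056]
top blank_box 0.82 [ 0.395 -0.052 -0.001]
top bench_brush 0.83 [0.641 0.369 0.003]
top bench_brush 0.51 [ 0.549 -0.105  0.071]
```

View pics/fin.png

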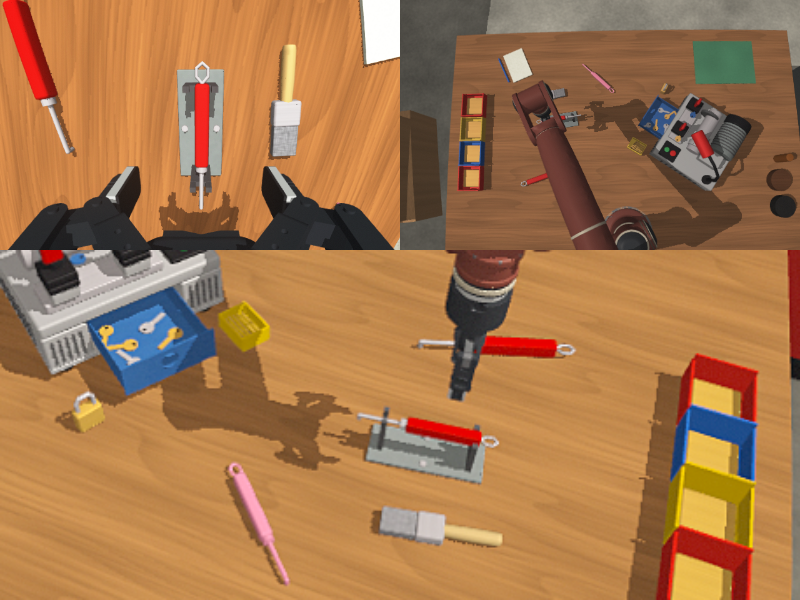

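The hook is back in its rest, the tray is fully out, and everything else is in place. I'm handing the job in.

```bash
python3 -c "
from plant import manip
print(manip.job_done())"
```

```text
the job is handed in; nothing more can be done
None
```

The job is done and handed in at about 25 s of the 72 s allowed. I took the smaller red hook from its rest, put its tip through the finger hole and drew the tray out about 86 mm. It met the stop at 12–14 N with the tray standing still, under the 20 N limit. I then unhooked and laid the hook back at the pose it was picked from.

**Last checks:**
- **Hook:** it lies in both forks the way it was, and the gripper is open and clear of it with no contact force.
- **Tray:** it is out at about (0.550, -0.105). That is 1–2 mm from where it read just after unhooking, which is within the networks' 4 mm accuracy.
- **Other things:** the padlock, box of blanks and brush are where they started, to within 4 mm, and the two other hooks were left alone.

**Disagreements:** the networks and my pixel fits differed by 2–5 mm on the tray and the hook. Part-way through the pull I felt about 2.4 N sideways on the hook, and corrected it by shifting 1.5 mm across.

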